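# Set out the test weights in order for the balance check

### The job

The laboratory balance is due for its check with rising loads. Set the four steel test weights out in the tray's row of four cups, one standing upright in the middle of each cup, in order of size, with the smallest in the cup at the balance's end of the row and the largest at the far end. Set them down without toppling or dropping any, and leave the culture jar that stands among them where it is.

Things in the scene. Friction and masses are not known exactly. Their poses are not given: they have to be found in the camera images.
- w20_mid (a point): the smallest of four loose stainless steel knob-type test weights (20 g): upright cylinder 13 mm across and 15.5 mm high, with a narrower neck and knob on top, 22 mm high in all. The point is on its axis half-way up (11 mm above its foot); z is its upright axis.
- w100_mid (a point): the second smallest of four loose stainless steel knob-type test weights (100 g): upright cylinder 22 mm across and 27.5 mm high, with a narrower neck and knob on top, 37 mm high in all. The point is on its axis half-way up (18.5 mm above its foot); z is its upright axis.
- w200_mid (a point): the second largest of four loose stainless steel knob-type test weights (200 g): upright cylinder 28 mm across and 35 mm high, with a narrower neck and knob on top, 47 mm high in all. The point is on its axis half-way up (23.5 mm above its foot); z is its upright axis.
- w500_mid (a point): the largest of four loose stainless steel knob-type test weights (500 g): upright cylinder 38 mm across and 46 mm high, with a narrower neck and knob on top, 62 mm high in all. The point is on its axis half-way up (31 mm above its foot); z is its upright axis.
- cup_a_floor (a point): fixed square cup, the robot's right-hand (-y) end of the row: one of four equal cups in a row, 74 mm apart, in the aluminium weight tray; black foam floor 66 x 66 mm inside, grey wall 2 mm thick standing 5 mm above the floor. The point is the centre of the floor's upper face, on which a weight stands; y points along the row (towards cup_d), x across it, z up.
- cup_b_floor (a point): fixed square cup, second from the robot's right: one of four equal cups in a row, 74 mm apart, in the aluminium weight tray; black foam floor 66 x 66 mm inside, grey wall 2 mm thick standing 5 mm above the floor. The point is the centre of the floor's upper face, on which a weight stands; y points along the row (towards cup_d), x across it, z up.
- cup_c_floor (a point): fixed square cup, third from the robot's right: one of four equal cups in a row, 74 mm apart, in the aluminium weight tray; black foam floor 66 x 66 mm inside, grey wall 2 mm thick standing 5 mm above the floor. The point is the centre of the floor's upper face, on which a weight stands; y points along the row (towards cup_d), x across it, z up.
- cup_d_floor (a point): fixed square cup, the robot's left-hand (+y) end of the row: one of four equal cups in a row, 74 mm apart, in the aluminium weight tray; black foam floor 66 x 66 mm inside, grey wall 2 mm thick standing 5 mm above the floor. The point is the centre of the floor's upper face, on which a weight stands; y points along the row (towards cup_d), x across it, z up.
- balance_pan (a point): the fixed precision balance, which stands on the bench beyond one end or the other of the tray (a purple mini centrifuge with a clear dome stands beyond the opposite end): flat grey-white housing 290 x 200 mm, 58 mm high, with a square steel pan 170 x 178 mm. The point is the centre of the pan's top, 79 mm above the bench. Only its side (+y or -y) matters.
- jar_mid (a point): bystander: loose culture jar of glass with a white cap, 60 mm across, 88 mm high, standing among the weights (a black rubber blower bulb, 56 mm across and 88 mm high, and other lab things stand about as well). The point is on its axis half-way up (44 mm above its foot).

How it is judged:
By the outcome, as a careful person would: the job done as asked, in the order asked, and still so for the second after the job is handed in, with the robot touching nothing.
It also fails if it takes over 128 s, if anything falls off the work surface, if the arm or the gripper's body presses on something with over 40 N, if the wrist force passes 120 N, or if a joint passes its speed limit or range.

### The arm

A 6-joint arm with a two-finger parallel gripper is mounted at the origin on the work surface. World frame = base frame: x ahead of the robot, y to its left, z up, the work surface at z = 0. Lengths are in m, angles in rad, forces in N, time in s.
With the tool pointing down it reaches from about 0.25 to 0.775 m from the base axis. Payload 4 kg.
Tool frame: the origin (TCP) lies midway between the tips of the shut fingers; the grasp point (between the pads) lies 19 mm behind it (manip.pinch_z is the z of the grasp point in the tool frame, in m); z points along the fingers, y is the line along which they close (so a half turn about z gives the same grasp; the last joint's range is limited). The gripper opens to 85 mm and grips with 20 to 120 N. Pads are 22 mm wide; open, the fingers measure 114 mm over their backs; the gripper's body (76 mm by 85 mm) begins 54 mm behind the grasp point. The pads swing forward as they close: fully open they stand 13 mm farther back than shut.
Start: joints at [1.152, 0.087, 1.371, -0, 1.684, -0.103], TCP at [0.171, 0.523, 0.231] pointing down, gripper open.
Joint ranges: [-3.1, 3.1], [-0.76, 2.03], [0.27, 2.55], [-1.08, 4.22], [0.17, 2.65], [-2.57, 2.57]. Speed limits (rad/s): [2.79, 2.79, 3.14, 3.14, 3.14, 3.14].

### API

Orientations are given as a rotation vector (axis times angle).
In Python, from bench import manip, optics gives the robot as it stands. The module is installed in compiled form; this text tells all that it offers.
- The arm moves only by the shell command python3 -m creep 'ROWS'. ROWS is JSON, a list of rows, each an object of numbers: "claw": the opening, from 0 (shut) to 1 (fully open); "dx", "dy", "dz": the shift along the world's x, y, z in m; "twist": the turn about the world's z in rad. In form: [{"claw": .., "dx": .., "dy": .., "dz": .., "twist": ..}, ...]. A call has 1 to 5 rows; each row shifts and turns the commanded pose from where the row before left it; what a row does not reach is not made up. A row lasts 1/8 s, in which the tool goes at most 62.5 mm and 10.7 degrees, less where a joint would pass 70% of its speed; a pose out of reach is approached as far as the arm can. A call with a gripper value outside its range is refused whole. The fingers move at their own pace and stop on an object; the grip force is fixed at half the most. Time passes only in rows, so rows that do not move let the fingers close. It gives the time, the measured TCP pose, the force, the opening and the grip force at its end, in the units of the state.
- manip.get_obs(): the state, without advancing time (a new reading comes with each control period).
- optics.capture(name): name is "side" or "top" or "wrist"; returns a dict with "img" (420x560x3 uint8, red, green, blue), "fx", "fy", "cx", "cy" (pixels), "view" (4x4, takes a point from world to camera coordinates); the wrist camera has in their place "hand_eye" (4x4, takes a point from camera to tool coordinates, whose origin is the TCP and whose axes are the flange's). Camera axes: x right, y down, z forward; pixel columns grow to the right and rows downward; lengths in m; the calibration is good to about 2 mm. A picture is of the moment at which its call begins: read the wrist's pose just before it. There is no depth.
- manip.hand_in(): hands the job in; it is judged then, once.
The state is a dict: "t": time; "joint_positions": joint angles; "dq": joint speeds; "effort": joint torques, N m; "tcp_pos": TCP position; "eef_rot": TCP orientation; "wrist_force": force on the tool from outside, world axes, zero at the start; "wrist_torque": the same for the moment, N m; "width": opening from 0.0 (shut) to 1.0 (fully open); "grip_force": force on a finger pad.
Only numpy, scipy, OpenCV 4.12 (cv2) and the standard library are available. Lean on these libraries where they do the work, as an engineer would, in place of code of your own. Each camera call takes 0.05 s, during which the arm holds its last target. There are 200 camera calls.

## Working session

There is one attempt and no reset: what is moved stays moved. The work goes in short steps, Python scripts to look and compute and a shell command to move; the robot and the scene stay as the last step left them, time stands still between calls to the robot, and variables do not carry over. Pictures are saved under pics/ and viewed, at most 14 in all, crops included, and the job is handed in when it is done.

```bash
mkdir -p pics
cat > h.py <<'E'
import numpy as np, cv2
from bench import manip, optics
from scipy.spatial.transform import Rotation as R
def cap(n):
    o=manip.get_obs(); c=optics.capture(n)
    if n=="wrist":
        T=np.eye(4);T[:3,:3]=R.from_rotvec(o["eef_rot"]).as_matrix();T[:3,3]=o["tcp_pos"]
        c["c2w"]=T@np.array(c["hand_eye"])
    else: c["c2w"]=np.linalg.inv(np.array(c["view"]))
    return c
def save(c,f): cv2.imwrite("pics/"+f,cv2.cvtColor(c["img"],cv2.COLOR_RGB2BGR))
def onz(c,u,v,z):
    d=c["c2w"][:3,:3]@np.array([(u-c["cx"])/c["fx"],(v-c["cy"])/c["fy"],1]);p=c["c2w"][:3,3]
    return p+d*(z-p[2])/d[2]
def proj(c,P):
    q=np.linalg.inv(c["c2w"])@np.append(P,1);return c["fx"]*q[0]/q[2]+c["cx"],c["fy"]*q[1]/q[2]+c["cy"]
E
python3 - <<'E'
from h import *
import pickle
o=manip.get_obs();print(o["t"],o["tcp_pos"],o["eef_rot"],o["width"],manip.pinch_z)
for n in("top","side","wrist"):
    c=cap(n);save(c,n+"0.png");pickle.dump(c,open(n+"0.pkl","wb"));print(n,np.round(c["c2w"],3).tolist(),c["fx"])
E
```

```text
0.0 [0.17061779 0.52234661 0.23012243] [-0.49390246 -3.10195261  0.00339031] 0.9987467017273439 -0.0187
top [[-0.003, -0.993, 0.116, 0.375], [-1.0, 0.001, -0.013, 0.01], [0.013, -0.116, -0.993, 1.462], [0.0, 0.0, 0.0, 1.0]] 432.80399124019885
side [[0.895, 0.271, -0.355, 1.1], [0.447, -0.533, 0.718, -1.137], [0.005, -0.801, -0.598, 1.012], [0.0, 0.0, 0.0, 1.0]] 524.721755963818
wrist [[0.311, 0.906, 0.287, 0.097], [0.95, -0.296, -0.095, 0.546], [-0.001, 0.302, -0.953, 0.373], [0.0, 0.0, 0.0, 1.0]] 327.84367984923966
```

View pics/top0.png

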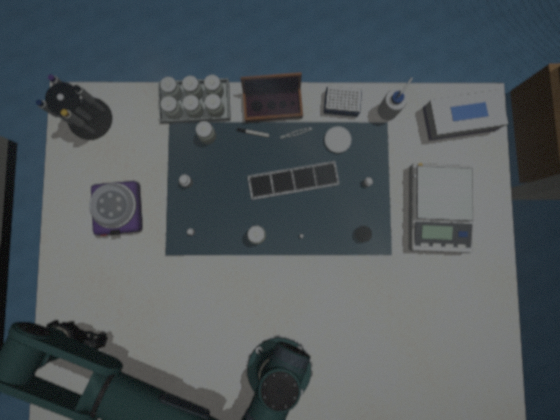

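View pics/side0.png

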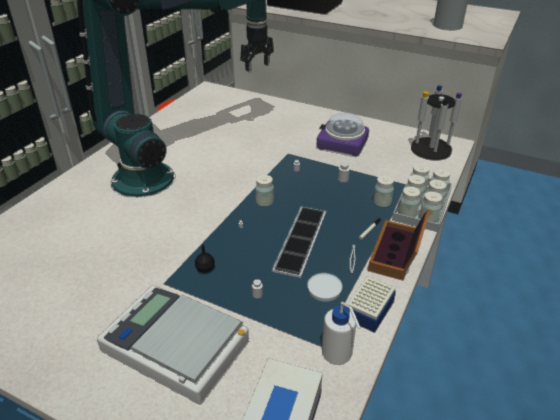

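The top view shows the balance at right (-y), so the smallest weight goes in cup_a. The weights are near (301,236), (190,232), (185,181) and (368,182), the jar is at (257,234), and the tray runs from (249,187) to (339,173). I'll zoom in for sizes.

Run:
```python
from h import *
import pickle
t=pickle.load(open("top0.pkl","rb"));s=pickle.load(open("side0.pkl","rb"))
def cr(c,u,v,r=14): return cv2.resize(c["img"][v-r:v+r,u-r:u+r],(196,196),interpolation=cv2.INTER_NEAREST)
a=np.hstack([cr(t,*p) for p in((301,236),(190,232),(185,181),(368,182))])
b=np.hstack([cr(s,*p) for p in((241,224),(296,166),(344,172),(257,289))])
tr=cv2.resize(t["img"][155:205,240:350],(784,356),interpolation=cv2.INTER_NEAREST)[:190*2]
im=np.vstack([a,b]);cv2.imwrite("pics/z.png",np.clip(im[:,:,::-1]*1.6,0,255)); 
cv2.imwrite("pics/tr.png",np.clip(tr[:,:,::-1]*1.6,0,255))
# black foam squares
g=cv2.cvtColor(t["img"],cv2.COLOR_RGB2GRAY)
print(g[180:186:5,245:345:3])
for (u,v) in((301,236),(190,232),(185,181),(368,182),(257,234)): print(onz(t,u,v,.03))
sub=g.copy();m=((g<48)).astype(np.uint8);
n,l,st,ce=cv2.connectedComponentsWithStats(m,connectivity=4)
for i in range(1,n):
    if 150<st[i,4]<700 and 240<ce[i,0]<345 and 150<ce[i,1]<210: print(st[i],ce[i],onz(t,*ce[i],.005))
```

```text
[[55 85 53 41 42 41 40 41 52 82 41 43 45 42 41 45 76 46 43 43 46 48 44 66
  59 50 50 51 52 51 57 84 64 63]
 [55 71 68 40 38 37 44 40 44 81 43 42 42 44 42 39 64 52 45 43 46 49 52 60
  75 75 87 88 95 85 81 72 64 61]]
[ 0.43167303 -0.07245045  0.03      ]
[0.44569066 0.293671   0.03      ]
[0.61601172 0.31400733 0.03      ]
[ 0.61216231 -0.2991193   0.03      ]
[0.43860282 0.0728712  0.03      ]
[295 170  18  18 217] [302.84331797 178.17050691] [ 0.62971933 -0.08177864  0.005     ]
[273 173  20  18 275] [282.40727273 181.35636364] [ 0.61875396 -0.01195119  0.005     ]
[252 176  19  19 288] [260.77777778 185.06944444] [0.60600797 0.06172902 0.005     ][ WARN:0@0.156] global loadsave.cpp:1063 imwrite_ Unsupported depth image for selected encoder is fallbacked to CV_8U.
```

View pics/z.png

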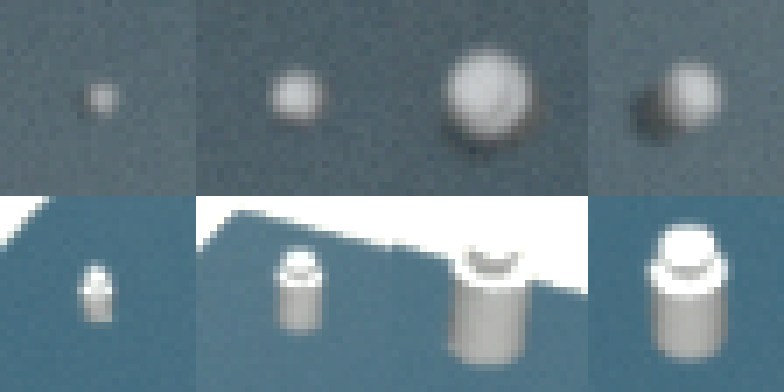

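Top view: the weights' diameters in pixels give w20 (0.432,-0.072), w100 (0.446,0.294), w500 (0.616,0.314) and w200 (0.612,-0.299). Cups d, c and b are near (0.606,0.062), (0.619,-0.012) and (0.630,-0.082). I'll go to w100 and align the fingers with the row.

```bash
python3 -m creep '[{"claw":1,"dx":0.035,"dy":-0.03,"dz":0,"twist":0.16},{"claw":1,"dx":0.035,"dy":-0.03,"dz":0,"twist":0.16},{"claw":1,"dx":0.035,"dy":-0.03,"dz":0,"twist":0.16},{"claw":1,"dx":0.035,"dy":-0.03,"dz":0,"twist":0},{"claw":1,"dx":0.035,"dy":-0.03,"dz":0,"twist":0}]'
python3 -m creep '[{"claw":1,"dx":0.035,"dy":-0.03,"dz":-0.01,"twist":0},{"claw":1,"dx":0.035,"dy":-0.03,"dz":-0.02,"twist":0},{"claw":1,"dx":0.03,"dy":-0.018,"dz":-0.02,"twist":0},{"claw":1,"dx":0,"dy":0,"dz":0,"twist":0}]'
python3 - <<'E'
from h import *
c=cap("wrist");save(c,"w1.png")
o=manip.get_obs();print(R.from_rotvec(o["eef_rot"]).as_matrix()[:,1])
E
```

```text
t: 0.78
tcp_pos: [0.3467, 0.3716, 0.231]
eef_rot: [0.258, -3.131, 0.0]
wrist_force: [0.0, 0.7, -0.2]
width: 1.001
grip_force: 0.0
t: 1.27
tcp_pos: [0.4462, 0.2926, 0.1784]
eef_rot: [0.251, -3.127, 0.004]
wrist_force: [-0.5, 0.3, -0.2]
width: 1.001
grip_force: 0.0
[-1.61326768e-01  9.86900908e-01 -5.21252204e-04]
```

View pics/w1.png

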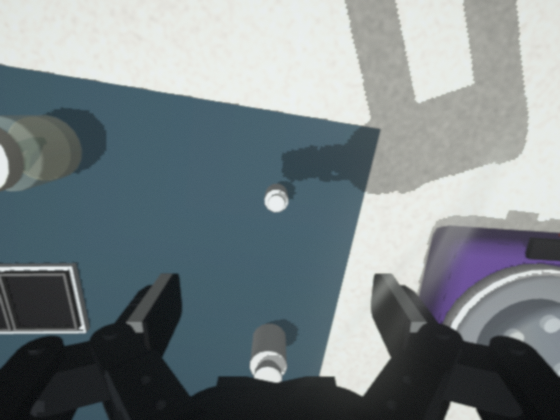

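Wrist view: w100 is at about (277,200) and w500 at (268,360), with the tray's cup d at lower left. Next I'll measure w100 by blob.

```bash
cat >> h.py <<'E'
def meas(xy,h,hb,r,name=None):
    """blob of the weight near xy; silhouette centroid ~ axis at mean height"""
    c=cap("wrist");o=manip.get_obs()
    u,v=proj(c,[*xy,h/2]);f=c["fx"]/(o["tcp_pos"][2]+.14)
    R_=int(2*r*f+30);u0,v0=max(int(u)-R_,0),max(int(v)-R_,0)
    w=c["img"][v0:int(v)+R_,u0:int(u)+R_].astype(int)
    m=((w[:,:,0]>95)&(w.max(2)-w.min(2)<45)).astype(np.uint8)
    n,l,st,ce=cv2.connectedComponentsWithStats(m)
    L=sorted(range(1,n),key=lambda i:-st[i,4])[:3]
    for i in L:
        p=ce[i]+[u0,v0];
        # sideways edges -> axis; compare against projected model centre height h/2
        print(st[i]+[u0,v0,0,0,0],p.round(1),"z=h/2",onz(c,*p,h/2).round(4),"z=hb",onz(c,*p,hb).round(4))
    print("tcp",np.round(o["tcp_pos"],4),"pred",u,v)
    if name: cv2.imwrite("pics/"+name,cv2.resize(np.hstack([w,np.repeat(m[:,:,None]*255,3,2)]).astype(np.uint8)[:,:,::-1],None,fx=4,fy=4,interpolation=0))
    return c
E
python3 - <<'E'
from h import *
meas((.446,.294),.037,.0275,.011,"m1.png")
E
```

```text
[262 186  25  27 524] [274.  199.2] z=h/2 [0.4501 0.2925 0.0185] z=hb [0.4477 0.2921 0.0275]
tcp [0.4455 0.2947 0.1809] pred 276.25977313859846 195.33504485814674
```

View pics/m1.png

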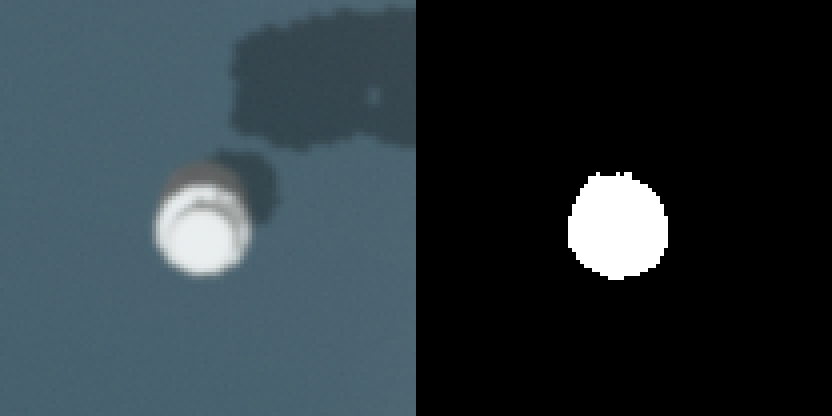

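The crop shows w100's bright top disc cleanly masked at (274,199), which puts it at (0.448,0.292). I'll descend and grip.

```bash
python3 -m creep '[{"claw":0.6,"dx":0.001,"dy":-0.001,"dz":-0.045,"twist":0},{"claw":0.6,"dx":0,"dy":0,"dz":-0.045,"twist":0},{"claw":0.6,"dx":0,"dy":0,"dz":-0.045,"twist":0},{"claw":0.6,"dx":0,"dy":0,"dz":-0.03,"twist":0},{"claw":0.6,"dx":0,"dy":0,"dz":-0.005,"twist":0}]'; python3 -m creep '[{"claw":0.6,"dx":0,"dy":0,"dz":0,"twist":0},{"claw":0.6,"dx":0,"dy":0,"dz":0,"twist":0}]'
```

```text
t: 2.0
tcp_pos: [0.4446, 0.2941, 0.0097]
eef_rot: [0.26, -3.127, 0.002]
wrist_force: [-0.6, -0.7, 0.5]
width: 0.601
grip_force: 0.0
t: 2.25
tcp_pos: [0.4482, 0.2949, 0.0137]
eef_rot: [-0.258, 3.127, 0.003]
wrist_force: [0.4, 0.3, 0.3]
width: 0.6
grip_force: 0.0
```

```bash
python3 -m creep '[{"claw":0.6,"dx":0,"dy":-0.002,"dz":-0.005,"twist":0},{"claw":0,"dx":0,"dy":0,"dz":0,"twist":0},{"claw":0,"dx":0,"dy":0,"dz":0,"twist":0},{"claw":0,"dx":0,"dy":0,"dz":0,"twist":0},{"claw":0,"dx":0,"dy":0,"dz":0,"twist":0}]'; python3 -m creep '[{"claw":0,"dx":0,"dy":0,"dz":0.02,"twist":0},{"claw":0,"dx":0,"dy":0,"dz":0.05,"twist":0},{"claw":0,"dx":0,"dy":0,"dz":0.05,"twist":0},{"claw":0,"dx":0,"dy":0,"dz":0.02,"twist":0}]'
```

```text
t: 2.88
tcp_pos: [0.4472, 0.2919, 0.0067]
eef_rot: [-0.258, 3.13, 0.0]
wrist_force: [-0.2, -0.5, 3.0]
width: 0.224
grip_force: 58.7
t: 3.38
tcp_pos: [0.4482, 0.2926, 0.1499]
eef_rot: [-0.257, 3.126, 0.004]
wrist_force: [0.5, -0.3, -1.3]
width: 0.223
grip_force: 58.7
```

```bash
python3 -m creep '[{"claw":0,"dx":0.02,"dy":-0.042,"dz":0,"twist":0},{"claw":0,"dx":0.02,"dy":-0.042,"dz":0,"twist":0},{"claw":0,"dx":0.02,"dy":-0.042,"dz":0,"twist":0},{"claw":0,"dx":0.02,"dy":-0.042,"dz":0,"twist":0},{"claw":0,"dx":0.02,"dy":-0.042,"dz":0,"twist":0}]'; python3 -m creep '[{"claw":0,"dx":0.02,"dy":-0.042,"dz":0,"twist":0},{"claw":0,"dx":0.02,"dy":-0.042,"dz":0,"twist":0},{"claw":0,"dx":0.02,"dy":-0.042,"dz":0,"twist":0},{"claw":0,"dx":0.023,"dy":-0.038,"dz":0,"twist":0},{"claw":0,"dx":0,"dy":0,"dz":0,"twist":0}]'
python3 - <<'E'
from h import *
c=cap("wrist");save(c,"w2.png");import pickle;pickle.dump(c,open("w2.pkl","wb"))
print(proj(c,[.630,-.082,.005]))
E
```

```text
t: 4.0
tcp_pos: [0.5469, 0.0805, 0.1456]
eef_rot: [0.258, -3.13, -0.001]
wrist_force: [0.8, 0.8, -1.3]
width: 0.221
grip_force: 58.9
t: 4.62
tcp_pos: [0.6303, -0.0852, 0.1448]
eef_rot: [0.251, -3.13, 0.0]
wrist_force: [-0.3, 0.2, -0.8]
width: 0.218
grip_force: 59.0
(np.float64(279.7372341394731), np.float64(200.93241744324865))
```

View pics/w2.png

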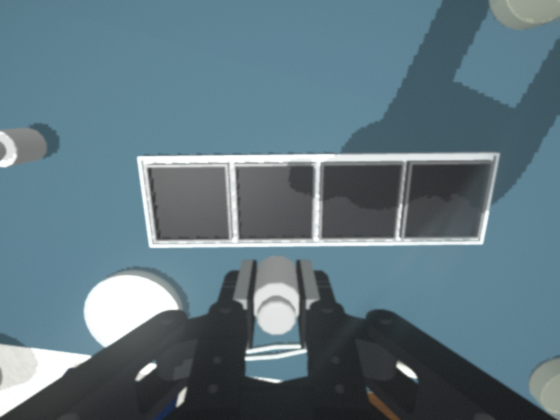

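Wrist view: the tray rim corners are about (137,156), (499,153), (484,243) and (150,247). Cup b is the second cell from the left, and the weight is held upright at about (277,290). I'll measure the cups from the rim.

Run:
```python
from h import *
import pickle
c=pickle.load(open("w2.pkl","rb"));im=c["img"].astype(int)
s=im.max(2)-im.min(2)
m=((s>22)&(im[:,:,2]>im[:,:,0]+15)).astype(np.uint8)   # blue mat (incl shadow)
roi=np.zeros_like(m);roi[140:256,120:520]=1
q=cv2.morphologyEx(((1-m)&roi),cv2.MORPH_OPEN,np.ones((5,5)))
n,l,st,ce=cv2.connectedComponentsWithStats(q);i=1+np.argmax(st[1:,4]);print(st[i])
ct=cv2.findContours((l==i).astype(np.uint8),0,2)[0][0]
ap=cv2.approxPolyDP(cv2.convexHull(ct),8,True)[:,0];print(ap.tolist())
man=np.array([[137,156],[499,153],[484,243],[150,247]])
for nm,P in(("auto",ap),("man",man)):
  for z in(.008,.012,.016):
    W=np.array([onz(c,*p,z) for p in P]);print(nm,z,W[:,:2].round(4).tolist(),np.linalg.norm(np.roll(W,-1,0)-W,axis=1).round(4), W.mean(0).round(4))
```

```text
[  138   152   362    96 32190]
[[499, 153], [482, 243], [149, 245], [139, 156]]
auto 0.008 [[0.5584, 0.0941], [0.6393, 0.1083], [0.6898, -0.1943], [0.6092, -0.2063]] [0.0822 0.3068 0.0815 0.3046] [ 0.6242 -0.0495  0.008 ]
auto 0.012 [[0.5583, 0.0914], [0.6381, 0.1054], [0.6879, -0.193], [0.6084, -0.2047]] [0.081  0.3025 0.0804 0.3003] [ 0.6232 -0.0502  0.012 ]
auto 0.016 [[0.5582, 0.0886], [0.6368, 0.1024], [0.686, -0.1916], [0.6076, -0.2032]] [0.0798 0.2981 0.0792 0.2959] [ 0.6222 -0.0509  0.016 ]
man 0.008 [[0.6095, -0.2079], [0.5584, 0.0941], [0.639, 0.1101], [0.6917, -0.1933]] [0.3063 0.0822 0.308  0.0835] [ 0.6246 -0.0493  0.008 ]
man 0.012 [[0.6087, -0.2064], [0.5583, 0.0914], [0.6378, 0.1072], [0.6897, -0.192]] [0.3019 0.081  0.3036 0.0823] [ 0.6236 -0.05    0.012 ]
man 0.016 [[0.6079, -0.2048], [0.5582, 0.0886], [0.6366, 0.1042], [0.6878, -0.1906]] [0.2976 0.0799 0.2992 0.0811] [ 0.6226 -0.0507  0.016 ]
```

Cups: a (0.6425,-0.1585), b (0.630,-0.0855), c (0.618,-0.0125), d (0.6055,0.0605). I'll lower w100 into b.

```bash
python3 -m creep '[{"claw":0,"dx":0,"dy":-0.0035,"dz":-0.03,"twist":0},{"claw":0,"dx":0,"dy":0,"dz":-0.045,"twist":0},{"claw":0,"dx":0,"dy":0,"dz":-0.035,"twist":0},{"claw":0,"dx":0,"dy":0,"dz":-0.012,"twist":0},{"claw":0,"dx":0,"dy":0,"dz":0,"twist":0}]';for i in 1 ; do python3 -m creep '[{"claw":0,"dx":0,"dy":0,"dz":-0.003,"twist":0},{"claw":0,"dx":0,"dy":0,"dz":0,"twist":0}]'; done; python3 -m creep '[{"claw":0,"dx":0,"dy":0,"dz":-0.003,"twist":0},{"claw":0,"dx":0,"dy":0,"dz":0,"twist":0}]'; python3 -m creep '[{"claw":0,"dx":0,"dy":0,"dz":-0.002,"twist":0},{"claw":0,"dx":0,"dy":0,"dz":0,"twist":0}]'
```

```text
t: 5.3
tcp_pos: [0.6292, -0.0848, 0.0239]
eef_rot: [0.259, -3.129, -0.001]
wrist_force: [-0.6, 0.2, -0.3]
width: 0.221
grip_force: 59.0
t: 5.55
tcp_pos: [0.6309, -0.0858, 0.0231]
eef_rot: [-0.257, 3.128, -0.001]
wrist_force: [0.0, -0.7, -1.8]
width: 0.217
grip_force: 59.0
t: 5.8
tcp_pos: [0.6298, -0.0857, 0.0184]
eef_rot: [0.257, -3.131, -0.0]
wrist_force: [0.1, 0.9, -1.1]
width: 0.221
grip_force: 59.0
t: 6.05
tcp_pos: [0.6296, -0.0857, 0.016]
eef_rot: [0.257, -3.13, -0.0]
wrist_force: [-0.3, 0.5, -1.0]
width: 0.215
grip_force: 59.0
```

```bash
python3 -m creep '[{"claw":0,"dx":0,"dy":0,"dz":-0.002,"twist":0},{"claw":0,"dx":0,"dy":0,"dz":0,"twist":0}]'|grep -E 'force|tcp';  python3 -m creep '[{"claw":0,"dx":0,"dy":0,"dz":-0.002,"twist":0},{"claw":0,"dx":0,"dy":0,"dz":0,"twist":0}]'|grep -E 'force|tcp'
```

```text
tcp_pos: [0.6296, -0.0856, 0.014]
wrist_force: [-0.2, 0.0, -1.7]
grip_force: 59.0
tcp_pos: [0.63, -0.0857, 0.0137]
wrist_force: [-3.0, 0.2, 5.5]
grip_force: 59.6
```

Contact with the floor at about z = 6–7 mm. Releasing.

```bash
python3 -m creep '[{"claw":0.3,"dx":0,"dy":0,"dz":0,"twist":0},{"claw":0.42,"dx":0,"dy":0,"dz":0,"twist":0},{"claw":0.42,"dx":0,"dy":0,"dz":0,"twist":0},{"claw":0.42,"dx":0,"dy":0,"dz":0.015,"twist":0},{"claw":0.42,"dx":0,"dy":0,"dz":0.04,"twist":0}]'; python3 -m creep '[{"claw":0.42,"dx":0,"dy":0,"dz":0.05,"twist":0},{"claw":0.42,"dx":0,"dy":0,"dz":0.04,"twist":0},{"claw":0.7,"dx":0,"dy":0,"dz":0,"twist":0}]'
python3 - <<'E'
from h import *
c=cap("wrist");save(c,"w3.png")
E
```

```text
t: 7.18
tcp_pos: [0.628, -0.0853, 0.0657]
eef_rot: [0.257, -3.126, -0.003]
wrist_force: [-0.2, 0.2, -0.4]
width: 0.418
grip_force: 0.0
t: 7.55
tcp_pos: [0.6327, -0.0863, 0.1644]
eef_rot: [-0.257, 3.12, -0.006]
wrist_force: [-0.6, -0.2, -0.1]
width: 0.623
grip_force: 0.0
```

View pics/w3.png

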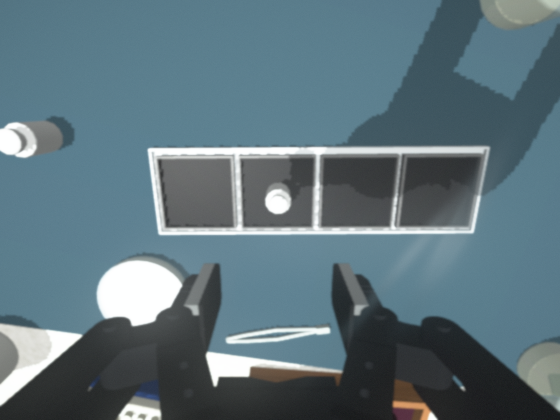

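w100 stands in cup b at (278,198), centred. Next is w200, whose body is at about (35,139).

```bash
python3 -m creep '[{"claw":0.7,"dx":-0.003,"dy":-0.0425,"dz":0.02,"twist":0},{"claw":0.7,"dx":-0.003,"dy":-0.0425,"dz":0,"twist":0},{"claw":0.7,"dx":-0.004,"dy":-0.0425,"dz":0,"twist":0},{"claw":0.7,"dx":-0.004,"dy":-0.0425,"dz":0,"twist":0},{"claw":0.7,"dx":-0.004,"dy":-0.0425,"dz":0,"twist":0}]';python3 -m creep '[{"claw":0.7,"dx":0,"dy":0,"dz":0,"twist":0},{"claw":0.7,"dx":0,"dy":0,"dz":0,"twist":0}]'
python3 - <<'E'
from h import *
meas((.612,-.298),.047,.035,.014,"m2.png")
E
```

```text
t: 8.22
tcp_pos: [0.6108, -0.2991, 0.1752]
eef_rot: [0.258, -3.128, -0.003]
wrist_force: [0.4, 0.7, -0.5]
width: 0.701
grip_force: 0.0
t: 8.48
tcp_pos: [0.6113, -0.2975, 0.1757]
eef_rot: [0.257, -3.129, -0.004]
wrist_force: [0.1, 0.2, 0.9]
width: 0.695
grip_force: 0.0
[255 183  33  37 905] [270.8 202.1] z=h/2 [ 0.6168 -0.3013  0.0235] z=hb [ 0.6136 -0.3016  0.035 ]
tcp [ 0.6117 -0.297   0.1762] pred 275.04488350729486 197.7777094361455
```

View pics/m2.png

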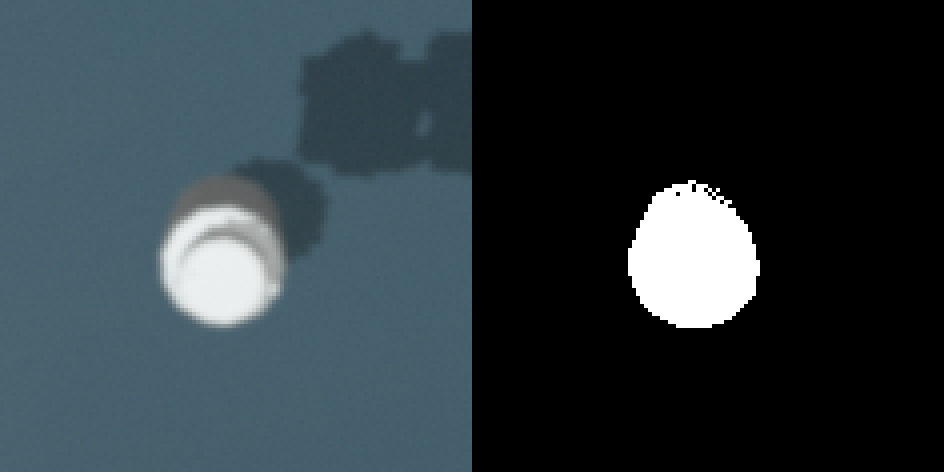

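The mask covers the top disc plus part of the body at (271,202). I take w200 at (0.614,-0.301).

```bash
python3 -m creep '[{"claw":0.7,"dx":0.002,"dy":-0.003,"dz":-0.045,"twist":0},{"claw":0.7,"dx":0,"dy":0,"dz":-0.05,"twist":0},{"claw":0.7,"dx":0,"dy":0,"dz":-0.05,"twist":0},{"claw":0.7,"dx":0,"dy":0,"dz":-0.02,"twist":0},{"claw":0.7,"dx":0,"dy":0,"dz":-0.0035,"twist":0}]'; python3 -m creep '[{"claw":0,"dx":0,"dy":0,"dz":0,"twist":0},{"claw":0,"dx":0,"dy":0,"dz":0,"twist":0},{"claw":0,"dx":0,"dy":0,"dz":0,"twist":0},{"claw":0,"dx":0,"dy":0,"dz":0,"twist":0},{"claw":0,"dx":0,"dy":0,"dz":0,"twist":0}]'; python3 -m creep '[{"claw":0,"dx":0,"dy":0,"dz":0.02,"twist":0},{"claw":0,"dx":0,"dy":0,"dz":0.05,"twist":0},{"claw":0,"dx":0,"dy":0,"dz":0.05,"twist":0},{"claw":0,"dx":0,"dy":0,"dz":0.03,"twist":0}]'
```

```text
t: 9.15
tcp_pos: [0.6135, -0.2999, 0.0077]
eef_rot: [0.259, -3.129, -0.003]
wrist_force: [0.6, -0.5, 0.7]
width: 0.7
grip_force: 0.0
t: 9.78
tcp_pos: [0.6157, -0.3021, 0.0123]
eef_rot: [-0.257, 3.126, -0.005]
wrist_force: [-0.2, 0.7, 6.6]
width: 0.301
grip_force: 59.6
t: 10.28
tcp_pos: [0.6145, -0.3018, 0.1636]
eef_rot: [-0.257, 3.127, -0.005]
wrist_force: [1.0, -1.1, -1.9]
width: 0.3
grip_force: 59.3
```

```bash
python3 -m creep '[{"claw":0,"dx":0.002,"dy":0.04,"dz":0,"twist":0},{"claw":0,"dx":0.002,"dy":0.05,"dz":0,"twist":0},{"claw":0,"dx":0,"dy":0.05,"dz":0,"twist":0},{"claw":0,"dx":0,"dy":0.05,"dz":0,"twist":0},{"claw":0,"dx":0,"dy":0.05,"dz":0,"twist":0}]'|grep tcp; python3 -m creep '[{"claw":0,"dx":0,"dy":0.0485,"dz":0,"twist":0},{"claw":0,"dx":0,"dy":0,"dz":-0.04,"twist":0},{"claw":0,"dx":0,"dy":0,"dz":-0.05,"twist":0},{"claw":0,"dx":0,"dy":0,"dz":-0.035,"twist":0},{"claw":0,"dx":0,"dy":0,"dz":-0.013,"twist":0}]'; python3 -m creep '[{"claw":0,"dx":0,"dy":0,"dz":0,"twist":0},{"claw":0,"dx":0,"dy":0,"dz":0,"twist":0}]'
```

```text
tcp_pos: [0.6174, -0.0597, 0.1596]
t: 11.52
tcp_pos: [0.6153, -0.0124, 0.0191]
eef_rot: [0.257, -3.124, -0.002]
wrist_force: [-16.3, 2.3, 36.5]
width: 0.301
grip_force: 63.1
t: 11.78
tcp_pos: [0.6191, -0.013, 0.0227]
eef_rot: [-0.257, 3.128, -0.001]
wrist_force: [0.6, -0.2, -1.3]
width: 0.306
grip_force: 59.5
```

```bash
python3 -m creep '[{"claw":0,"dx":0,"dy":0,"dz":-0.002,"twist":0},{"claw":0,"dx":0,"dy":0,"dz":0,"twist":0}]'
```

```text
t: 12.02
tcp_pos: [0.6182, -0.0128, 0.0194]
eef_rot: [-0.258, 3.13, -0.0]
wrist_force: [0.2, -0.2, -1.4]
width: 0.303
grip_force: 59.7
```

The arm overshot and touched the floor briefly. I'll continue gently.

```bash
python3 -m creep '[{"claw":0,"dx":0,"dy":0,"dz":-0.0015,"twist":0},{"claw":0,"dx":0,"dy":0,"dz":0,"twist":0},{"claw":0,"dx":0,"dy":0,"dz":0,"twist":0}]'
```

```text
t: 12.4
tcp_pos: [0.6183, -0.0128, 0.0193]
eef_rot: [-0.258, 3.13, -0.001]
wrist_force: [-2.7, 0.4, 5.5]
width: 0.302
grip_force: 60.4
```

Contact. Release and look.

```bash
python3 -m creep '[{"claw":0.36,"dx":0,"dy":0,"dz":0,"twist":0},{"claw":0.48,"dx":0,"dy":0,"dz":0,"twist":0},{"claw":0.48,"dx":0,"dy":0,"dz":0,"twist":0},{"claw":0.48,"dx":0,"dy":0,"dz":0.015,"twist":0},{"claw":0.48,"dx":0,"dy":0,"dz":0.04,"twist":0}]'; python3 -m creep '[{"claw":0.48,"dx":0,"dy":0,"dz":0.05,"twist":0},{"claw":0.48,"dx":0,"dy":0,"dz":0.04,"twist":0},{"claw":0.8,"dx":0,"dy":0,"dz":0,"twist":0}]'
python3 - <<'E'
from h import *
c=cap("wrist");save(c,"w4.png")
E
```

```text
t: 13.02
tcp_pos: [0.616, -0.0125, 0.0708]
eef_rot: [0.257, -3.125, -0.002]
wrist_force: [-0.3, -0.8, 0.6]
width: 0.48
grip_force: 0.0
t: 13.4
tcp_pos: [0.6207, -0.013, 0.1692]
eef_rot: [-0.257, 3.119, -0.003]
wrist_force: [0.0, -0.5, 0.4]
width: 0.682
grip_force: 0.0
```

View pics/w4.png

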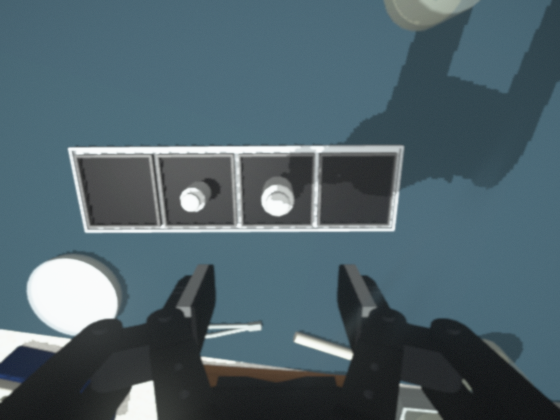

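w200 stands upright in cup c at (278,197), next to w100 at (194,197). Next is w500.

```bash
python3 -m creep '[{"claw":0.9,"dx":0,"dy":0.04,"dz":0.02,"twist":0},{"claw":0.9,"dx":0,"dy":0.05,"dz":0,"twist":0},{"claw":0.9,"dx":0,"dy":0.05,"dz":0,"twist":0},{"claw":0.9,"dx":0,"dy":0.05,"dz":0,"twist":0},{"claw":0.9,"dx":0,"dy":0.05,"dz":0,"twist":0}]'|grep tcp; python3 -m creep '[{"claw":0.9,"dx":0,"dy":0.05,"dz":0,"twist":0},{"claw":0.9,"dx":-0.002,"dy":0.0365,"dz":0,"twist":0},{"claw":0.9,"dx":0,"dy":0,"dz":0,"twist":0},{"claw":0.9,"dx":0,"dy":0,"dz":0,"twist":0}]'
python3 - <<'E'
from h import *
meas((.616,.313),.062,.046,.019,"m3.png")
E
```

```text
tcp_pos: [0.6168, 0.2286, 0.1803]
t: 14.58
tcp_pos: [0.6154, 0.3131, 0.1808]
eef_rot: [0.257, -3.129, 0.002]
wrist_force: [0.5, -0.7, -0.4]
width: 0.906
grip_force: 0.0
[ 252  177   45   50 1696] [273.6 202.4] z=h/2 [0.6199 0.3113 0.031 ] z=hb [0.6158 0.3107 0.046 ]
[325 186  19  80 784] [337.1 238.2] z=h/2 [0.6452 0.3771 0.031 ] z=hb [0.6398 0.3731 0.046 ]
tcp [0.6157 0.3126 0.1813] pred 276.14135722635467 198.62060152610738
```

View pics/m3.png

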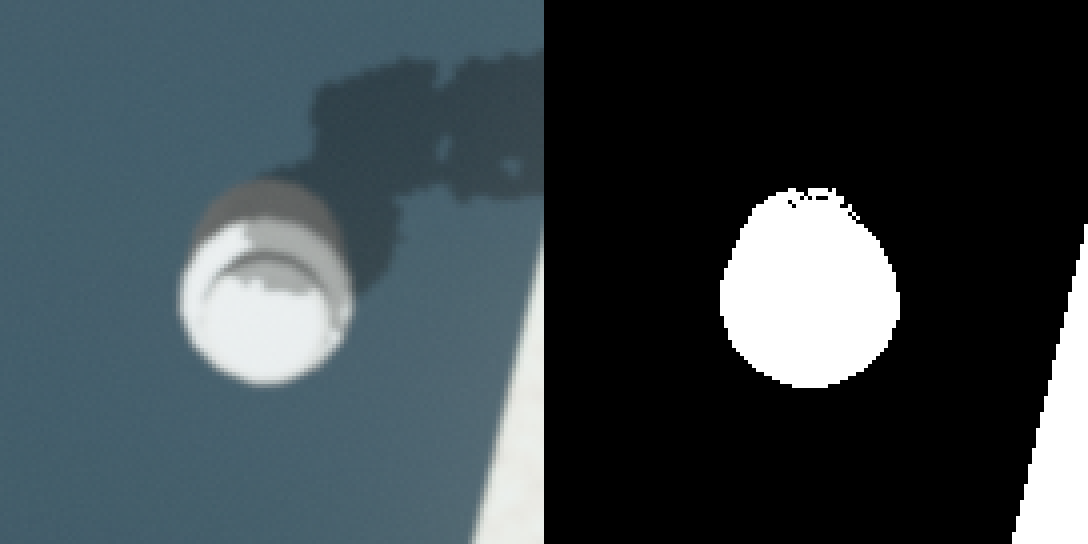

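w500's top is at (274,202), which puts it at about (0.617,0.311). Grasp it.

```bash
python3 -m creep '[{"claw":0.9,"dx":0.001,"dy":-0.003,"dz":-0.045,"twist":0},{"claw":0.9,"dx":0,"dy":0,"dz":-0.05,"twist":0},{"claw":0.9,"dx":0,"dy":0,"dz":-0.05,"twist":0},{"claw":0.9,"dx":0,"dy":0,"dz":-0.02,"twist":0},{"claw":0.9,"dx":0,"dy":0,"dz":-0.0035,"twist":0}]'; python3 -m creep '[{"claw":0,"dx":0,"dy":0,"dz":0,"twist":0},{"claw":0,"dx":0,"dy":0,"dz":0,"twist":0},{"claw":0,"dx":0,"dy":0,"dz":0,"twist":0},{"claw":0,"dx":0,"dy":0,"dz":0,"twist":0},{"claw":0,"dx":0,"dy":0,"dz":0,"twist":0}]'; python3 -m creep '[{"claw":0,"dx":0,"dy":0,"dz":0.02,"twist":0},{"claw":0,"dx":0,"dy":0,"dz":0.04,"twist":0},{"claw":0,"dx":0,"dy":0,"dz":0.05,"twist":0},{"claw":0,"dx":0,"dy":0,"dz":0.03,"twist":0}]'
```

```text
t: 15.25
tcp_pos: [0.6165, 0.3096, 0.0127]
eef_rot: [0.255, -3.129, 0.001]
wrist_force: [0.5, 0.3, 0.8]
width: 0.904
grip_force: 0.0
t: 15.88
tcp_pos: [0.6186, 0.3118, 0.0171]
eef_rot: [-0.258, 3.126, 0.003]
wrist_force: [-1.1, 1.0, 6.9]
width: 0.426
grip_force: 60.8
t: 16.38
tcp_pos: [0.6172, 0.3109, 0.1571]
eef_rot: [-0.257, 3.128, 0.001]
wrist_force: [0.4, 0.5, -4.3]
width: 0.422
grip_force: 60.9
```

```bash
python3 -m creep '[{"claw":0,"dx":-0.0035,"dy":-0.0405,"dz":0,"twist":0},{"claw":0,"dx":-0.002,"dy":-0.05,"dz":0,"twist":0},{"claw":0,"dx":-0.002,"dy":-0.05,"dz":0,"twist":0},{"claw":0,"dx":-0.002,"dy":-0.05,"dz":0,"twist":0},{"claw":0,"dx":-0.002,"dy":-0.04,"dz":0,"twist":0}]'|grep tcp; python3 -m creep '[{"claw":0,"dx":0,"dy":-0.02,"dz":0,"twist":0},{"claw":0,"dx":0,"dy":0,"dz":-0.04,"twist":0},{"claw":0,"dx":0,"dy":0,"dz":-0.045,"twist":0},{"claw":0,"dx":0,"dy":0,"dz":-0.025,"twist":0},{"claw":0,"dx":0,"dy":0,"dz":-0.012,"twist":0}]'; python3 -m creep '[{"claw":0,"dx":0,"dy":0,"dz":-0.006,"twist":0},{"claw":0,"dx":0,"dy":0,"dz":0,"twist":0}]';python3 -m creep '[{"claw":0,"dx":0,"dy":0,"dz":-0.002,"twist":0},{"claw":0,"dx":0,"dy":0,"dz":0,"twist":0}]'
```

```text
tcp_pos: [0.6042, 0.0782, 0.1534]
t: 17.62
tcp_pos: [0.6037, 0.061, 0.0294]
eef_rot: [0.258, -3.126, -0.001]
wrist_force: [-0.0, 0.0, -3.3]
width: 0.425
grip_force: 61.0
t: 17.88
tcp_pos: [0.6059, 0.0605, 0.0267]
eef_rot: [-0.258, 3.13, 0.0]
wrist_force: [-0.1, -0.1, -3.4]
width: 0.423
grip_force: 61.0
t: 18.12
tcp_pos: [0.6059, 0.0603, 0.0248]
eef_rot: [-0.258, 3.129, 0.0]
wrist_force: [0.4, 0.1, -4.6]
width: 0.422
grip_force: 61.0
```

```bash
python3 -m creep '[{"claw":0,"dx":0,"dy":0,"dz":-0.0015,"twist":0},{"claw":0,"dx":0,"dy":0,"dz":0,"twist":0},{"claw":0,"dx":0,"dy":0,"dz":0,"twist":0}]'
```

```text
t: 18.5
tcp_pos: [0.6059, 0.0603, 0.0241]
eef_rot: [-0.257, 3.129, -0.0]
wrist_force: [-4.4, 0.5, 5.5]
width: 0.421
grip_force: 61.9
```

```bash
python3 -m creep '[{"claw":0.48,"dx":0,"dy":0,"dz":0,"twist":0},{"claw":0.6,"dx":0,"dy":0,"dz":0,"twist":0},{"claw":0.6,"dx":0,"dy":0,"dz":0,"twist":0},{"claw":0.6,"dx":0,"dy":0,"dz":0.015,"twist":0},{"claw":0.6,"dx":0,"dy":0,"dz":0.04,"twist":0}]'; python3 -m creep '[{"claw":0.6,"dx":0,"dy":0,"dz":0.05,"twist":0},{"claw":0.6,"dx":0,"dy":0,"dz":0.05,"twist":0},{"claw":0.5,"dx":0,"dy":0,"dz":0,"twist":0}]'
python3 - <<'E'
from h import *
c=cap("wrist");save(c,"w5.png")
E
```

```text
t: 19.12
tcp_pos: [0.6036, 0.0603, 0.0759]
eef_rot: [0.257, -3.126, -0.001]
wrist_force: [0.2, -0.3, -0.8]
width: 0.602
grip_force: 0.0
t: 19.5
tcp_pos: [0.6086, 0.0604, 0.1855]
eef_rot: [-0.257, 3.117, -0.001]
wrist_force: [0.1, 0.5, 0.5]
width: 0.503
grip_force: 0.0
```

View pics/w5.png

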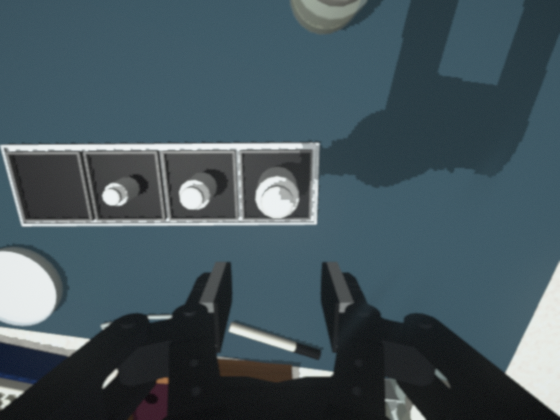

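w500 stands in cup d at (277,192). Now w20.

```bash
python3 -m creep '[{"claw":0.5,"dx":-0.034,"dy":-0.027,"dz":0,"twist":0},{"claw":0.5,"dx":-0.035,"dy":-0.027,"dz":0,"twist":0},{"claw":0.5,"dx":-0.035,"dy":-0.027,"dz":0,"twist":0},{"claw":0.5,"dx":-0.035,"dy":-0.027,"dz":0,"twist":0},{"claw":0.5,"dx":-0.035,"dy":-0.025,"dz":0,"twist":0}]'|grep tcp; python3 -m creep '[{"claw":0.5,"dx":0,"dy":0,"dz":-0.0475,"twist":0},{"claw":0.5,"dx":0,"dy":0,"dz":0,"twist":0},{"claw":0.5,"dx":0,"dy":0,"dz":0,"twist":0},{"claw":0.5,"dx":0,"dy":0,"dz":0,"twist":0}]'
python3 - <<'E'
from h import *
meas((.432,-.072),.022,.0155,.0065,"m4.png")
E
```

```text
tcp_pos: [0.4292, -0.0732, 0.1758]
t: 20.68
tcp_pos: [0.4327, -0.0727, 0.1316]
eef_rot: [-0.259, 3.128, -0.001]
wrist_force: [0.6, 0.1, 0.3]
width: 0.499
grip_force: 0.0
[265 200  17  18 242] [272.7 208.5] z=h/2 [ 0.4352 -0.0754  0.011 ] z=hb [ 0.4339 -0.0755  0.0155]
tcp [ 0.4327 -0.0727  0.1315] pred 277.3396141184647 205.48660999532072
```

View pics/m4.png

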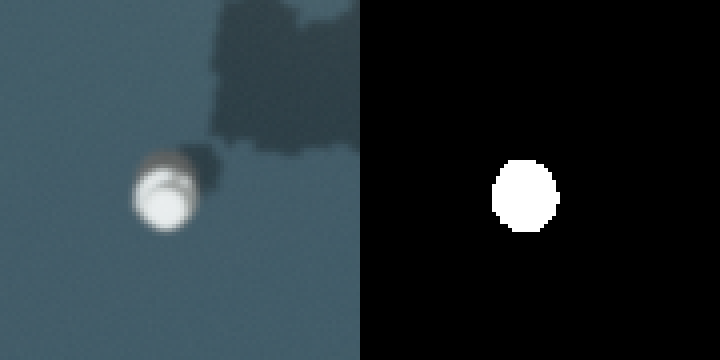

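w20's top is at (273,208), which puts it at (0.434,-0.0755). Descend, with the final approach slow.

```bash
python3 -m creep '[{"claw":0.42,"dx":0.0025,"dy":-0.003,"dz":-0.04,"twist":0},{"claw":0.42,"dx":0,"dy":0,"dz":-0.04,"twist":0},{"claw":0.42,"dx":0,"dy":0,"dz":-0.025,"twist":0},{"claw":0.42,"dx":0,"dy":0,"dz":-0.013,"twist":0},{"claw":0.42,"dx":0,"dy":0,"dz":-0.005,"twist":0}]'; python3 -m creep '[{"claw":0.42,"dx":0,"dy":0,"dz":-0.004,"twist":0},{"claw":0.42,"dx":0,"dy":0,"dz":0,"twist":0},{"claw":0.42,"dx":0,"dy":0,"dz":0,"twist":0}]'
```

```text
t: 21.35
tcp_pos: [0.4344, -0.0757, 0.0071]
eef_rot: [-0.258, 3.13, -0.0]
wrist_force: [-0.2, -0.0, 0.6]
width: 0.421
grip_force: 0.0
t: 21.72
tcp_pos: [0.4344, -0.0759, 0.0036]
eef_rot: [-0.258, 3.13, -0.001]
wrist_force: [0.1, -0.2, -0.2]
width: 0.421
grip_force: 0.0
```

```bash
python3 -m creep '[{"claw":0.3,"dx":0,"dy":0,"dz":0,"twist":0},{"claw":0.2,"dx":0,"dy":0,"dz":0,"twist":0},{"claw":0,"dx":0,"dy":0,"dz":0,"twist":0},{"claw":0,"dx":0,"dy":0,"dz":0,"twist":0},{"claw":0,"dx":0,"dy":0,"dz":0,"twist":0}]'; python3 -m creep '[{"claw":0,"dx":0,"dy":0,"dz":0.01,"twist":0},{"claw":0,"dx":0,"dy":0,"dz":0.03,"twist":0},{"claw":0,"dx":0,"dy":0,"dz":0.05,"twist":0},{"claw":0,"dx":0,"dy":0,"dz":0.04,"twist":0},{"claw":0,"dx":0,"dy":0,"dz":0,"twist":0}]'
python3 - <<'E'
from h import *
c=cap("wrist");cv2.imwrite("pics/w6.png",cv2.resize(c["img"][190:390,180:380,::-1],(600,600),interpolation=0))
E
```

```text
t: 22.35
tcp_pos: [0.434, -0.0757, 0.0032]
eef_rot: [-0.258, 3.131, -0.0]
wrist_force: [0.1, 0.7, 3.3]
width: 0.11
grip_force: 58.7
t: 22.98
tcp_pos: [0.4364, -0.0765, 0.1374]
eef_rot: [-0.257, 3.122, -0.005]
wrist_force: [-0.5, -0.5, -0.3]
width: 0.107
grip_force: 58.6
```

View pics/w6.png

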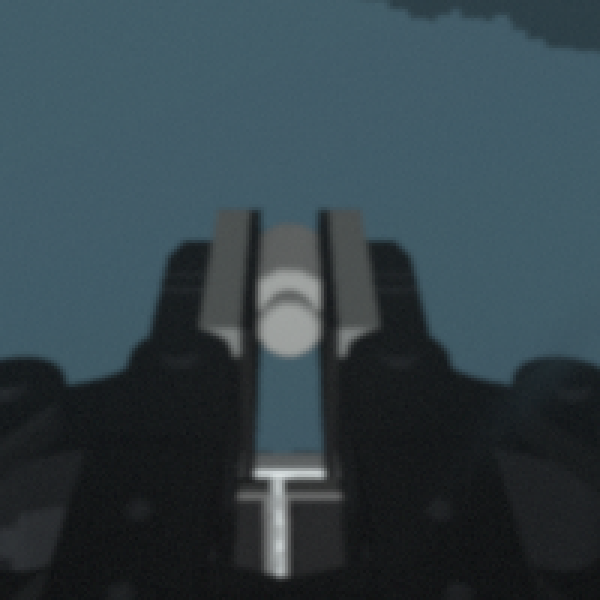

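w20 is held upright between the pads. To cup a.

```bash
python3 -m creep '[{"claw":0,"dx":0.042,"dy":-0.017,"dz":0.01,"twist":0},{"claw":0,"dx":0.042,"dy":-0.017,"dz":0,"twist":0},{"claw":0,"dx":0.042,"dy":-0.017,"dz":0,"twist":0},{"claw":0,"dx":0.042,"dy":-0.016,"dz":0,"twist":0},{"claw":0,"dx":0.0405,"dy":-0.016,"dz":0,"twist":0}]'|grep tcp; python3 -m creep '[{"claw":0,"dx":0,"dy":0,"dz":-0.04,"twist":0},{"claw":0,"dx":0,"dy":0,"dz":-0.045,"twist":0},{"claw":0,"dx":0,"dy":0,"dz":-0.025,"twist":0},{"claw":0,"dx":0,"dy":0,"dz":-0.012,"twist":0},{"claw":0,"dx":0,"dy":0,"dz":-0.006,"twist":0}]'|grep -E 'tcp|t_f'; python3 -m creep '[{"claw":0,"dx":0,"dy":0,"dz":0,"twist":0},{"claw":0,"dx":0,"dy":0,"dz":0,"twist":0}]';python3 -m creep '[{"claw":0,"dx":0,"dy":0,"dz":-0.002,"twist":0},{"claw":0,"dx":0,"dy":0,"dz":0,"twist":0}]'
```

```text
tcp_pos: [0.6425, -0.1588, 0.14]
tcp_pos: [0.6417, -0.1585, 0.0135]
wrist_force: [0.2, -0.4, 0.8]
t: 24.52
tcp_pos: [0.6433, -0.159, 0.0165]
eef_rot: [-0.258, 3.128, -0.002]
wrist_force: [0.7, -0.7, 0.3]
width: 0.103
grip_force: 58.6
t: 24.78
tcp_pos: [0.6425, -0.1587, 0.0132]
eef_rot: [-0.258, 3.13, -0.0]
wrist_force: [-0.1, 0.6, 0.0]
width: 0.107
grip_force: 58.6
```

```bash
python3 -m creep '[{"claw":0,"dx":0,"dy":0,"dz":-0.0015,"twist":0},{"claw":0,"dx":0,"dy":0,"dz":0,"twist":0}]'|grep -E 'tcp|t_f'
```

```text
tcp_pos: [0.6422, -0.1587, 0.0112]
wrist_force: [-0.7, 0.0, 0.8]
```

```bash
python3 -m creep '[{"claw":0,"dx":0,"dy":0,"dz":-0.001,"twist":0},{"claw":0,"dx":0,"dy":0,"dz":0,"twist":0},{"claw":0,"dx":0,"dy":0,"dz":0,"twist":0}]'|grep -E 'tcp|t_f'
```

```text
tcp_pos: [0.6423, -0.1587, 0.0103]
wrist_force: [0.0, -0.3, -0.4]
```

```bash
python3 -m creep '[{"claw":0,"dx":0,"dy":0,"dz":-0.001,"twist":0},{"claw":0,"dx":0,"dy":0,"dz":0,"twist":0},{"claw":0,"dx":0,"dy":0,"dz":0,"twist":0}]'|grep -E 'tcp|t_f'
```

```text
tcp_pos: [0.6424, -0.1587, 0.0102]
wrist_force: [-3.5, 0.5, 5.6]
```

Contact. Release with a small opening (the finger tips are inside the cup).

```bash
python3 -m creep '[{"claw":0.18,"dx":0,"dy":0,"dz":0,"twist":0},{"claw":0.28,"dx":0,"dy":0,"dz":0,"twist":0},{"claw":0.28,"dx":0,"dy":0,"dz":0,"twist":0},{"claw":0.28,"dx":0,"dy":0,"dz":0.015,"twist":0},{"claw":0.28,"dx":0,"dy":0,"dz":0.04,"twist":0}]'; python3 -m creep '[{"claw":0.28,"dx":0,"dy":0,"dz":0.05,"twist":0},{"claw":0.28,"dx":0,"dy":0.04,"dz":0.05,"twist":0},{"claw":0.28,"dx":0,"dy":0.05,"dz":0,"twist":0},{"claw":0.28,"dx":0,"dy":0,"dz":0,"twist":0},{"claw":0.28,"dx":0,"dy":0,"dz":0,"twist":0}]'
python3 - <<'E'
from h import *
c=cap("wrist");save(c,"w7.png")
E
```

```text
t: 26.4
tcp_pos: [0.6403, -0.1579, 0.0621]
eef_rot: [0.257, -3.125, -0.005]
wrist_force: [0.0, 0.8, 0.2]
width: 0.279
grip_force: 0.0
t: 27.02
tcp_pos: [0.6421, -0.0697, 0.1632]
eef_rot: [0.258, -3.131, 0.001]
wrist_force: [0.4, -0.7, 0.0]
width: 0.279
grip_force: 0.0
```

View pics/w7.png

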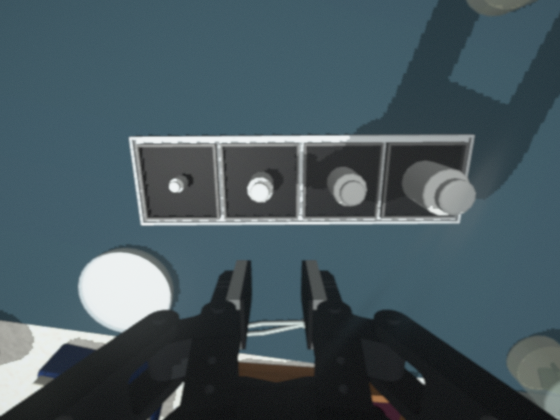

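All four weights stand upright in order: w20 (178,184), w100 (259,187), w200 (347,187), w500 (440,188). Each foot is near the centre of its cup, so I'm handing in.

```bash
python3 -c "
from bench import manip
print(manip.hand_in())"
```

```text
the job is handed in; nothing more can be done
None
```

The four weights stand upright in the cups in order of size, with the 20 g in cup a at the balance's end and the 500 g in cup d, the jar was not touched, and the job is handed in.

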